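# Press the sprung sample carriage down and slide it under the leaf spring

### The job

With the fingertips, press the sprung platen of the sample carriage down on its thumb pad so that it fits under the blue gate bar, and keep it down while sliding it along its track, under the bar and the copper leaf spring, fully home against the black end stop. Then let go and move clear: the bar and leaf hold the platen down. Do not pick the carriage up out of its track, and leave the things standing around alone.

Things in the scene. Friction and masses are not known exactly. Their poses are not given: they have to be found in the camera images.
- reader: Fixed aluminium base 108 x 262 x 8 mm with steel side rails (77 mm apart, tops 22 mm above the bench) as a track along its y. Origin on the bench, midway below the blue gate bar (12 mm thick along y, crosses the track, underside 38.5 mm, top 60 mm above the bench); +y is the way to slide (to the robot's left, up to 0.22 rad of yaw), x across, z up. Black end stop at y = +70 mm.
- gate (a point): Centre of the underside of the gate bar, 38.5 mm above the bench; axes as the reader's. Around: the analyser cabinet to the left (from about x = 0.53, y = 0.13 on, 0.31 m high) and the oven behind, whose green door handle sticks out to x = 0.586 at y = -0.26 to -0.30, 0.15 to 0.30 m above the bench. Keep the gripper and wrist clear of both.
- end_stop (a point): Point on the near face of the black end stop, 15 mm above the bench, y = +70 mm in the reader's frame; the carriage nose stops here.
- carriage: Loose carriage in the track: steel skid 73 x 130 x 12 mm (2 mm side play, 0.3 kg) with a grey sprung platen 68 x 130 x 8 mm on top (moves straight up and down on it, 0.08 kg). Origin at the centre of the skid's underside, 8 mm above the bench; +y to the nose. Both reach y = -65 to +65 mm. Platen top 44 mm above the bench when up: too high for the bar.
- thumb_pad (a point): Centre of the black ribbed thumb pad on the platen's top face (38 mm along y, 68 mm wide), 46 mm behind the carriage centre. An orange ridge 8 mm high, 10 mm thick, crosses the platen in front; its rear face, 19 mm ahead of this point, can be pushed by a fingertip. With the carriage home this point is 41 mm before the middle of the bar, the ridge 6 mm before the bar's face.
- platen_nose (a point): Middle of the platen's top front edge (nose), 65 mm ahead of the carriage centre. Starts 12 to 36 mm before the middle of the bar; at y = +70 mm in the reader's frame when home.
- platen (a joint): How far the platen is pressed, m: 0 up, 0.010 bottomed; 6.6 N to start, 12.6 N at the bottom (600 N/m). At 0.0055 its top is level with the bar's underside, so keep it between about 0.0065 and 0.010 while the nose goes under. Let go under the bar, it springs up against the bar and stays at about 0.0055.
- leaf (a joint): Lift of the copper leaf spring, 36 mm wide, clamped on the far side of the bar and sloping down to +y; rad, 0 at rest (lowest point about 34 mm above the bench, 52 mm past the middle of the bar), about 0.1 riding on the released platen. Soft: 1 to 2 N.
- jar: Bystander: sample jar, clear with a cream lid, 68 x 68 x 104 mm, origin at the centre of its underside.
- tin: Bystander: round aluminium tin, 59 mm wide, 38 mm high, origin at the centre of its underside.
- bottle_sq: Bystander: square whitish bottle with a black cap, 56 x 56 x 115 mm, origin at the centre of its underside.
- prism: Bystander: grey mortar prism 40 x 160 x 40 mm (long along its y), origin at the centre of its underside.
- marker: Bystander: black marker pen lying flat, 131 mm long along its y, 16 mm thick, origin at the centre of its underside.

How it is judged (in metres and radians):
At the end, for the whole second after the job is handed in: The carriage is home against the end stop (within 5 mm), flat in its track (within 3 mm and 0.05 rad) and at rest; the platen, let go, is held down by the bar at 4 to 8 mm of its travel, with the leaf spring riding on it (lifted more than 0.04 rad) (y of platen_nose in the frame of reader above 0.065 m and z of carriage in the frame of reader below 0.011 m and value of joint platen between 0.004 and 0.008 m and value of joint leaf above 0.04 rad and angle between carriage's own z axis and vertical below 0.05 rad and linear speed of carriage below 0.01 m/s); the robot touches nothing.
It fails at once if the carriage is lifted out of its track (z of carriage in the frame of reader above 0.02 m).
It fails at once if a bystander is pushed or knocked (moved more than 30 mm) (distance of any of jar, tin, bottle_sq, prism, marker from where it was at the start of the episode above 0.03 m).
It also fails if it takes over 48 s, if anything falls off the work surface, if the arm or the gripper's body presses on something with over 40 N, if the wrist force passes 120 N, or if a joint passes its speed limit or range.

### The arm

A 7-joint arm with a two-finger parallel gripper is mounted at the origin on a cart in front of the work surface, level with it; the furniture and walls round the work are solid. World frame = base frame: x ahead of the robot, y to its left, z up, the work surface at z = 0. Lengths are in mm, angles in rad, forces in N, time in s.
With the tool pointing down it reaches from about 400 to 875 mm from the base axis. Payload 4.4 kg.
Tool frame: the origin (TCP) lies midway between the tips of the shut fingers; the grasp point (between the pads) lies 19 mm behind it; z points along the fingers, y is the line along which they close (so a half turn about z gives the same grasp; the last joint's range is limited). The gripper opens to 85 mm and grips with 20 to 120 N. Pads are 22 mm wide; open, the fingers measure 114 mm over their backs; the gripper's body (76 mm by 85 mm) begins 54 mm behind the grasp point. The pads swing forward as they close: fully open they stand 13 mm farther back than shut.
Start: joints at [1.268, 0.628, 0.038, 1.517, -0.027, 0.996, -0.02], TCP at [152.513, -631.868, 231.313] pointing down, gripper open.
Joint ranges: [-3.06, 3.06], [-0.37, 2.12], [-1.25, 1.32], [0.18, 2.47], [-1.1, 4.24], [0.23, 1.98], [-2.94, 2.94]. Speed limits (rad/s): [2.57, 2.57, 3.14, 3.14, 3.14, 3.14, 3.14].

### API

Orientations are given as [roll, pitch, yaw] about the fixed x, y, z axes, in that order (R = Rz(yaw) Ry(pitch) Rx(roll)).
In Python, from cell import read_state, get_image, finish_job gives the robot as it stands.
- The arm moves only by the tool send_rows, never from a script. Its argument "series" is a list of rows, each an object of numbers: "ax", "ay", "az": the turn, a rotation vector about the tool's x, y, z in rad; "dx", "dy", "dz": the shift along the tool's x, y, z in cm; "hand": the closure, from 0 (fully open) to 1 (shut). In form: [{"ax": .., "ay": .., "az": .., "dx": .., "dy": .., "dz": .., "hand": ..}, ...]. A call has 1 to 10 rows; each row is the pose to reach, as a shift and turn from the pose commanded when the call began, along the tool's axes at that moment; what a row does not reach only later rows make up. A row lasts 1/10 s, in which the tool goes at most 50 mm and 8.59 degrees, less where a joint would pass 70% of its speed; a pose out of reach is approached as far as the arm can. A call with a gripper value outside its range is refused whole. The fingers move at their own pace and stop on an object; the grip force is fixed at half the most. Time passes only in rows, so rows that repeat a pose let the fingers close. It gives the time, the measured TCP pose, the force, the opening and the grip force at its end, in the units of the state.
- read_state(): the state, without advancing time (a new reading comes with each control period).
- get_image(name): name is "scene" or "side" or "wrist"; returns a dict with "pixels" (480x640x3 uint8, red, green, blue), "mtx" (3x3 intrinsics, pixels), "R" (3x3) and "t" (3): a world point X has camera coordinates R X + t. Camera axes: x right, y down, z forward; pixel columns grow to the right and rows downward; lengths in mm; the calibration is good to about 2 mm. A picture is of the moment at which its call begins. There is no depth.
- finish_job(): hands the job in; it is judged then, once.
The state is a dict: "clock": time; "qpos": joint angles; "qd": joint speeds; "tau": joint torques, N m; "eef_pos": TCP position; "tool_rot": TCP orientation; "force": force on the tool from outside, world axes, zero at the start; "torque": the same for the moment, N m; "width": finger opening in mm; "gripper_force": force on a finger pad.
Only numpy, scipy, OpenCV 4.12 (cv2) and the standard library are available. Lean on these libraries where they do the work, as an engineer would, in place of code of your own. Each camera call takes 0.05 s, during which the arm holds its last target. There are 200 camera calls.

## Working session

There is one attempt and no reset: what is moved stays moved. The work goes in short steps, Python scripts to look and compute and a tool call to move; the robot and the scene stay as the last step left them, time stands still between calls to the robot, and variables do not carry over. Pictures are saved under pics/ and viewed, at most 10 in all, crops included, and the job is handed in when it is done.

Besides the shell and the picture viewer there is one more tool, called after "Request:" as name(argument=value, ...), one argument or row to a line, values as JSON. send_rows: Moves the arm, as the interface text tells. Its arguments: {"type":"object","properties":{"series":{"type":"array","items":{"type":"object","properties":{"ax":{"type":"number"},"ay":{"type":"number"},"az":{"type":"number"},"dx":{"type":"number"},"dy":{"type":"number"},"dz":{"type":"number"},"hand":{"type":"number"}}}}},"required":["series"]}

```bash
mkdir -p pics; python3 - <<'E'
from cell import *
import cv2,pickle
s=read_state();print(s)
for n in("scene","side"):
    g=get_image(n);cv2.imwrite(f"pics/{n}0.png",g["pixels"][...,::-1]);pickle.dump(g,open(f"{n}0.pkl","wb"));print(g["mtx"],g["R"],g["t"])
E
```

```text
{'clock': 0.0, 'qpos': array([ 1.26821884,  0.62934145,  0.03842953,  1.51837878, -0.02701421,
        0.99626773, -0.02000026]), 'qd': array([ 7.75865637e-05, -1.29719794e-03, -8.89111482e-04,  1.89951948e-03,
        7.10021733e-07,  1.01023638e-03, -5.47545066e-04]), 'tau': array([-5.15023148e-04, -5.63412130e+01,  1.22610569e+00, -1.93450302e+01,
        1.09982575e-02,  1.05996570e-02,  6.32201193e-06]), 'eef_pos': array([ 152.36497915, -631.25171223,  230.38842551]), 'tool_rot': array([-3.13971479e+00,  5.39850687e-06,  2.36779300e-01]), 'force': array([0.29398328, 0.4450795 , 0.12938418]), 'torque': array([ 0.02551057, -0.03645012,  0.01536093]), 'gripper_force': 0.0, 'width': 85.31371185385774}
[[500.63848162   0.         321.84935805]
 [  0.         500.63848162 236.19410639]
 [  0.           0.           1.        ]] [[-0.70659509 -0.70724921  0.02284581]
 [-0.36693591  0.33860878 -0.86643069]
 [ 0.60504663 -0.62059862 -0.49877443]] [ 344.82483291  215.58744198 1246.98011448]
[[558.32805661   0.         316.81744392]
 [  0.         558.32805661 243.75276092]
 [  0.           0.           1.        ]] [[ 0.82700455 -0.56184476  0.01984798]
 [-0.27888144 -0.44064095 -0.85326473]
 [ 0.48814815  0.70011858 -0.52110014]] [-423.67596439  198.14207034 1269.84732813]
```

View pics/scene0.png

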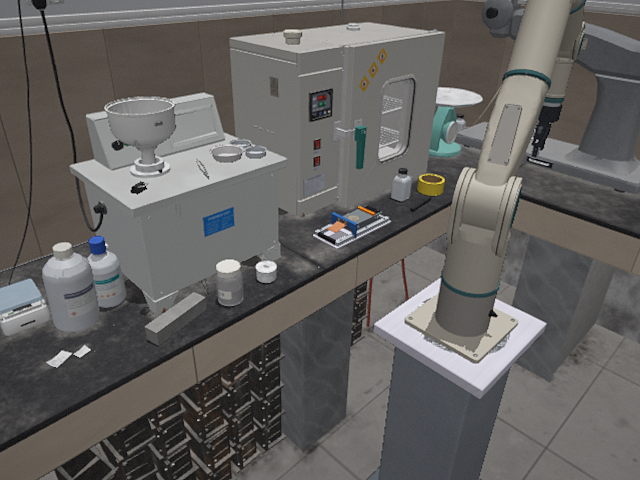

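View pics/side0.png

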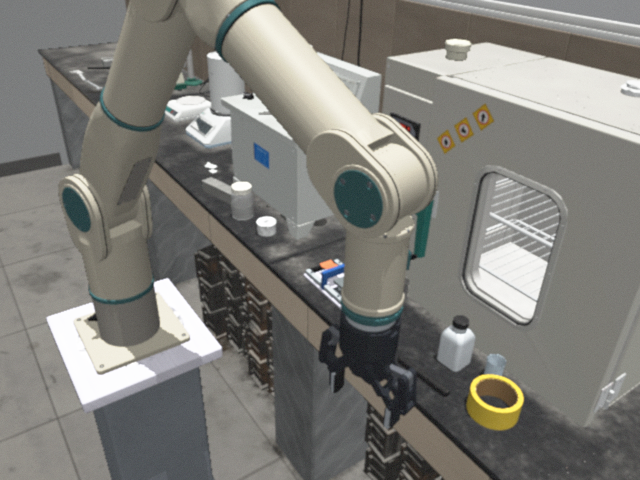

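The scene view shows the reader around (350,222), with the blue bar at (345,222), the orange ridge at (367,210), the bottle at (401,185) and the pen at (425,203). In the side view the arm mostly hides the reader.

```bash
cat > h.py <<'E'
import numpy as np,cv2,pickle
def ray(g,u,v,z):
    d=g["R"].T@np.linalg.inv(g["mtx"])@[u,v,1]; c=-g["R"].T@g["t"]
    return c+d*(z-c[2])/d[2]
def proj(g,X):
    p=(np.atleast_2d(X)@g["R"].T+g["t"])@g["mtx"].T
    return p[:,:2]/p[:,2:]
E
python3 - <<'E'
from h import *
g=pickle.load(open("scene0.pkl","rb"))
c=g["pixels"][165:255,300:450,::-1]
cv2.imwrite("pics/c1.png",cv2.resize(c,None,fx=5.33,fy=5.33,interpolation=cv2.INTER_CUBIC))
for n,p in dict(bar=(345,222,60),ridge=(367,210,50),bottle=(401,199,0),pen=(425,203,10),tin=(266,280,0)).items(): print(n,ray(g,*p).round())
E
```

```text
bar [481. -93.  60.]
ridge [ 501. -223.   50.]
bottle [ 536. -464.    0.]
pen [ 445. -484.   10.]
tin [473. 234.   0.]
```

View pics/c1.png

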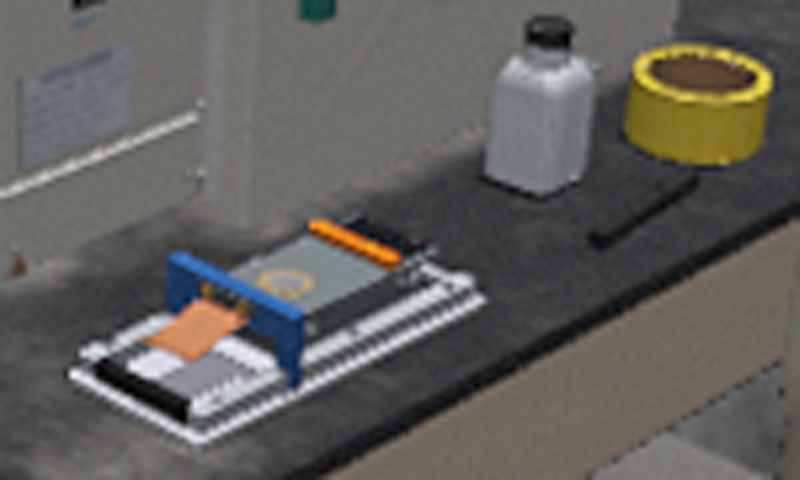

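The crop shows the base corners at about (70,372), (200,443) and (487,297). The bar's top runs from (172,253) to (305,315), and the ridge from (312,225) to (400,262).

```bash
python3 - <<'E'
from h import *
g=pickle.load(open("scene0.pkl","rb"))
f=lambda x,y,z:ray(g,300+x/5.333,165+y/5.333,z)
P={n:f(*p) for n,p in dict(bl=(70,374,8),bn=(200,443,8),br=(487,297,8),barfar=(172,253,60),barnear=(305,315,60),ridgefar=(312,222,50),ridgenear=(400,260,50)).items()}
for n in P: print(n,P[n].round(1))
d=P["bl"]-P["bn"];print(np.linalg.norm(d),np.arctan2(d[1],d[0]))
d=P["bn"]-P["br"];print(np.linalg.norm(d),np.arctan2(-d[0],d[1]))
print("pad guess",(P["ridgefar"]+P["ridgenear"])/2)
E
```

```text
bl [553.8 -26.1   8. ]
bn [446.2 -25.6   8. ]
br [ 445.  -288.6    8. ]
barfar [ 553.2 -110.8   60. ]
barnear [ 445.9 -111.3   60. ]
ridgefar [ 536.5 -221.1   50. ]
ridgenear [ 465.2 -221.9   50. ]
107.53482236475593 -0.005281004401457423
263.0648148177296 -0.004548423608359736
pad guess [ 500.80482255 -221.51784674   50.        ]
```

Request:
send_rows(
  series=[
    {"dx": 3, "dy": -2, "hand": 1},
    {"dx": 6, "dy": -4, "hand": 1},
    {"dx": 9, "dy": -6, "hand": 1},
    {"dx": 12, "dy": -8, "hand": 1},
    {"dx": 15, "dy": -10, "hand": 1},
    {"dx": 18, "dy": -12, "hand": 1},
    {"dx": 21, "dy": -14.5, "hand": 1},
    {"dx": 24, "dy": -16.5, "hand": 1},
    {"dx": 27, "dy": -18.5, "hand": 1},
    {"dx": 30, "dy": -20.5, "hand": 1},
  ],
)

```text
invalid input at $.series[0]: expected keys ax, ay, az, dx, dy, dz, hand
```

Request:
send_rows(
  series=[
    {"dx": 3, "dy": -2, "az": 0.06, "hand": 1},
    {"dx": 6, "dy": -4, "az": 0.12, "hand": 1},
    {"dx": 9, "dy": -6, "az": 0.18, "hand": 1},
    {"dx": 11, "dy": -7.5, "az": 0.237, "hand": 1},
    {"dx": 12, "dy": -8.4, "az": 0.237, "hand": 1},
    {"dx": 12, "dy": -8.4, "az": 0.237, "hand": 1},
    {"dx": 12, "dy": -8.4, "az": 0.237, "hand": 1},
  ],
)

```text
invalid input at $.series[0]: expected keys ax, ay, az, dx, dy, dz, hand
```

```bash
python3 - <<'E'
from cell import *
import cv2,pickle
s=read_state();print({k:s[k] for k in("clock","qpos","eef_pos","tool_rot","force","width")})
for n in("wrist","scene"):
    g=get_image(n);cv2.imwrite(f"pics/{n}1.png",g["pixels"][...,::-1]);pickle.dump(g,open(f"{n}1.pkl","wb"))
    print(n,-g["R"].T@g["t"])
E
```

```text
{'clock': 0.1, 'qpos': array([ 1.26818007,  0.62926626,  0.03844055,  1.51824607, -0.02698211,
        0.99632381, -0.01999826]), 'eef_pos': array([ 152.39226286, -631.30956973,  230.47981613]), 'tool_rot': array([-3.13986730e+00,  3.03520195e-05,  2.36831654e-01]), 'force': array([-0.02635212, -0.22966051, -0.01587521]), 'width': 85.51749088422014}
wrist [ 228.70231511 -614.1341877   374.0210201 ]
scene [-431.72280734  944.75142534  800.87556985]
```

View pics/wrist1.png

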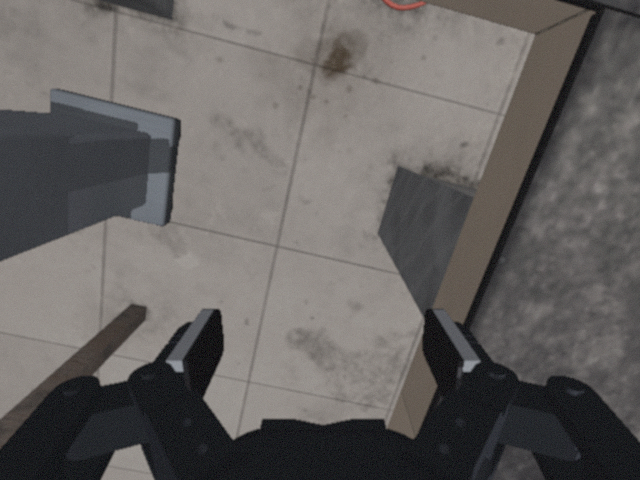

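The wrist picture shows the open fingers at the bottom. The camera sits 78 mm out on tool +x, so I'll turn the tool to yaw +90° to keep it away from the oven handle.

Request:
send_rows(
  series=[
    {"ax": 0, "ay": 0, "az": -0.08, "dx": 2.6, "dy": -1.9, "dz": 0, "hand": 1},
    {"ax": 0, "ay": 0, "az": -0.16, "dx": 5.2, "dy": -3.8, "dz": 0, "hand": 1},
    {"ax": 0, "ay": 0, "az": -0.24, "dx": 7.8, "dy": -5.6, "dz": 0, "hand": 1},
    {"ax": 0, "ay": 0, "az": -0.32, "dx": 10.4, "dy": -7.5, "dz": 0, "hand": 1},
    {"ax": 0, "ay": 0, "az": -0.4, "dx": 13, "dy": -9.4, "dz": 0, "hand": 1},
    {"ax": 0, "ay": 0, "az": -0.48, "dx": 15.6, "dy": -11.2, "dz": 0, "hand": 1},
    {"ax": 0, "ay": 0, "az": -0.56, "dx": 18.2, "dy": -13, "dz": 0, "hand": 1},
    {"ax": 0, "ay": 0, "az": -0.64, "dx": 20.8, "dy": -15, "dz": 0, "hand": 1},
    {"ax": 0, "ay": 0, "az": -0.72, "dx": 23.4, "dy": -17, "dz": 0, "hand": 1},
    {"ax": 0, "ay": 0, "az": -0.8, "dx": 26, "dy": -18.8, "dz": 0, "hand": 1},
  ],
)

```text
clock: 1.2
eef_pos: [361.7, -386.8, 231.3]
tool_rot: [-3.141, -0.0, 1.04]
force: [0.7, -0.1, -0.5]
width: 0.4
gripper_force: 0.0
```

Request:
send_rows(
  series=[
    {"ax": 0, "ay": 0, "az": -0.08, "dx": 3, "dy": 0.5, "dz": 0, "hand": 1},
    {"ax": 0, "ay": 0, "az": -0.16, "dx": 6, "dy": 1, "dz": 0, "hand": 1},
    {"ax": 0, "ay": 0, "az": -0.24, "dx": 9, "dy": 1.5, "dz": 0, "hand": 1},
    {"ax": 0, "ay": 0, "az": -0.32, "dx": 12, "dy": 2, "dz": 0, "hand": 1},
    {"ax": 0, "ay": 0, "az": -0.4, "dx": 15, "dy": 2.6, "dz": 0, "hand": 1},
    {"ax": 0, "ay": 0, "az": -0.48, "dx": 18, "dy": 3.1, "dz": 0, "hand": 1},
    {"ax": 0, "ay": 0, "az": -0.534, "dx": 20.4, "dy": 3.5, "dz": 0, "hand": 1},
    {"ax": 0, "ay": 0, "az": -0.534, "dx": 20.4, "dy": 3.5, "dz": 0, "hand": 1},
    {"ax": 0, "ay": 0, "az": -0.534, "dx": 20.4, "dy": 3.5, "dz": 0, "hand": 1},
  ],
)

```text
clock: 2.1
eef_pos: [494.9, -230.3, 231.1]
tool_rot: [-3.141, 0.0, 1.571]
force: [-0.6, -0.4, -0.2]
width: 0.0
gripper_force: 0.0
```

```bash
python3 - <<'E'
from cell import *
import cv2,pickle
s=read_state();print({k:s[k] for k in("clock","qpos","eef_pos","tool_rot","force","width")})
n="wrist"
g=get_image(n);cv2.imwrite(f"pics/{n}2.png",g["pixels"][...,::-1]);pickle.dump(g,open(f"{n}2.pkl","wb"))
print(n,-g["R"].T@g["t"])
E
```

```text
{'clock': 2.1, 'qpos': array([ 0.62371849,  0.49773205, -0.35522739,  1.80306348,  0.21776915,
        0.87974063,  0.16878865]), 'eef_pos': array([ 494.92182763, -230.29934386,  231.12878469]), 'tool_rot': array([-3.14088033e+00,  2.31158930e-04,  1.57117137e+00]), 'force': array([-0.58084538, -0.35335808, -0.21046256]), 'width': 0.0003393052033858696}
wrist [ 494.88205468 -152.74180837  374.63413896]
```

View pics/wrist2.png

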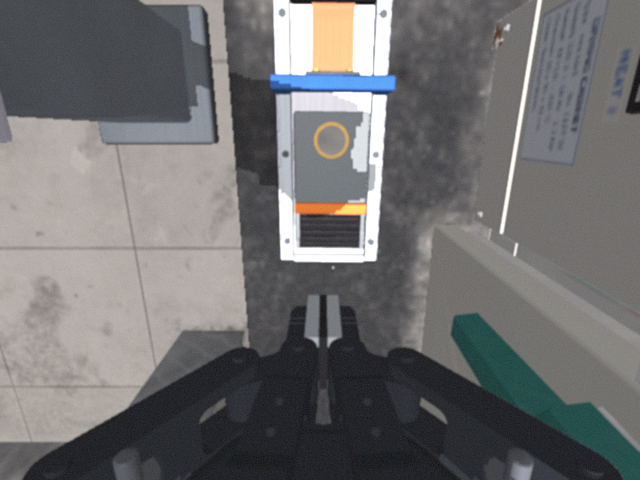

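The wrist picture shows the whole track. The bar's top runs from (271,82) to (394,84), the ridge spans rows 203–213 and columns 297–366, the pad is centred near (331,230), and the platen nose is at about row 111. The oven handle is at the lower right.

```bash
python3 - <<'E'
from h import *
g=pickle.load(open("wrist2.pkl","rb"))
for n,p in dict(barL=(271,82,60),barR=(394,84,60),noseL=(294,111,44),noseR=(370,112,44),ridgeL=(297,208,52),ridgeR=(366,208,52),padL=(301,214,44),padrear=(331,247,44),baseL=(281,261,8),baseR=(378,262,8),baseLf=(274,2,22),baseRf=(390,2,22)).items(): print(n,ray(g,*p).round(1))
E
```

```text
barL [ 451.8 -111.7   60. ]
barR [ 554.1 -113.2   60. ]
noseL [ 469.1 -133.3   44. ]
noseR [ 537.1 -134.1   44. ]
ridgeL [ 470.4 -219.7   52. ]
ridgeR [ 535.9 -219.6   52. ]
padL [ 473.6 -227.3   44. ]
padrear [ 503.2 -261.2   44. ]
baseL [ 447.6 -289.8    8. ]
baseR [ 557.5 -290.9    8. ]
baseLf [452.1 -43.   22. ]
baseRf [553.5 -42.9  22. ]
```

Request:
send_rows(
  series=[
    {"ax": 0, "ay": 0, "az": 0, "dx": -0.5, "dy": 0.4, "dz": 2, "hand": 1},
    {"ax": 0, "ay": 0, "az": 0, "dx": -1, "dy": 0.75, "dz": 4.5, "hand": 1},
    {"ax": 0, "ay": 0, "az": 0, "dx": -1, "dy": 0.75, "dz": 7, "hand": 1},
    {"ax": 0, "ay": 0, "az": 0, "dx": -1, "dy": 0.75, "dz": 9.5, "hand": 1},
    {"ax": 0, "ay": 0, "az": 0, "dx": -1, "dy": 0.75, "dz": 12, "hand": 1},
    {"ax": 0, "ay": 0, "az": 0, "dx": -1, "dy": 0.75, "dz": 14.5, "hand": 1},
    {"ax": 0, "ay": 0, "az": 0, "dx": -1, "dy": 0.75, "dz": 16.5, "hand": 1},
    {"ax": 0, "ay": 0, "az": 0, "dx": -1, "dy": 0.75, "dz": 17.1, "hand": 1},
    {"ax": 0, "ay": 0, "az": 0, "dx": -1, "dy": 0.75, "dz": 17.1, "hand": 1},
    {"ax": 0, "ay": 0, "az": 0, "dx": -1, "dy": 0.75, "dz": 17.1, "hand": 1},
  ],
)

```text
clock: 3.15
eef_pos: [502.9, -241.2, 61.1]
tool_rot: [3.141, 0.001, 1.57]
force: [0.3, 0.1, 0.3]
width: 0.0
gripper_force: 0.0
```

```bash
python3 - <<'E'
from cell import *
import cv2,pickle
g=get_image("wrist");p=g["pixels"][...,::-1];cv2.imwrite("pics/w3.png",p);pickle.dump(g,open("wrist3.pkl","wb"))
E
```

```text
(no output)
```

View pics/w3.png

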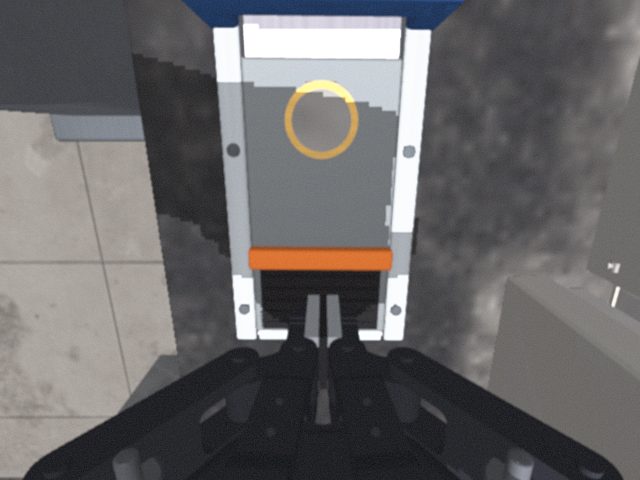

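The fingertips are centred over the pad at about (323,296), just behind the ridge's rear edge at row 271. Now I'll press.

Request:
send_rows(
  series=[
    {"ax": 0, "ay": 0, "az": 0, "dx": 0, "dy": 0, "dz": 0.6, "hand": 1},
    {"ax": 0, "ay": 0, "az": 0, "dx": 0, "dy": 0, "dz": 1.2, "hand": 1},
    {"ax": 0, "ay": 0, "az": 0, "dx": 0, "dy": 0, "dz": 1.5, "hand": 1},
    {"ax": 0, "ay": 0, "az": 0, "dx": 0, "dy": 0, "dz": 1.7, "hand": 1},
    {"ax": 0, "ay": 0, "az": 0, "dx": 0, "dy": 0, "dz": 1.9, "hand": 1},
    {"ax": 0, "ay": 0, "az": 0, "dx": 0, "dy": 0, "dz": 2.1, "hand": 1},
    {"ax": 0, "ay": 0, "az": 0, "dx": 0, "dy": 0, "dz": 2.1, "hand": 1},
    {"ax": 0, "ay": 0, "az": 0, "dx": 0, "dy": 0, "dz": 2.1, "hand": 1},
  ],
)

```text
clock: 4.0
eef_pos: [502.4, -240.3, 40.0]
tool_rot: [-3.141, 0.0, 1.571]
force: [-2.6, 0.2, 8.8]
width: 0.2
gripper_force: 4.1
```

Request:
send_rows(
  series=[
    {"ax": 0, "ay": 0, "az": 0, "dx": 0, "dy": 0, "dz": 0.2, "hand": 1},
    {"ax": 0, "ay": 0, "az": 0, "dx": 0, "dy": 0, "dz": 0.4, "hand": 1},
    {"ax": 0, "ay": 0, "az": 0, "dx": 0, "dy": 0, "dz": 0.47, "hand": 1},
    {"ax": 0, "ay": 0, "az": 0, "dx": 0, "dy": 0, "dz": 0.47, "hand": 1},
    {"ax": 0, "ay": 0, "az": 0, "dx": 0, "dy": 0, "dz": 0.47, "hand": 1},
  ],
)

```text
clock: 4.5
eef_pos: [502.4, -240.3, 35.6]
tool_rot: [-3.141, 0.0, 1.571]
force: [-2.1, 1.3, 10.6]
width: -0.0
gripper_force: 5.4
```

Request:
send_rows(
  series=[
    {"ax": 0, "ay": 0, "az": 0, "dx": 0, "dy": 0, "dz": 0.05, "hand": 1},
    {"ax": 0, "ay": 0, "az": 0, "dx": 0.2, "dy": 0, "dz": 0.05, "hand": 1},
    {"ax": 0, "ay": 0, "az": 0, "dx": 0.5, "dy": 0, "dz": 0.05, "hand": 1},
    {"ax": 0, "ay": 0, "az": 0, "dx": 0.9, "dy": 0, "dz": 0.05, "hand": 1},
    {"ax": 0, "ay": 0, "az": 0, "dx": 1.3, "dy": 0, "dz": 0.05, "hand": 1},
    {"ax": 0, "ay": 0, "az": 0, "dx": 1.7, "dy": 0, "dz": 0.05, "hand": 1},
    {"ax": 0, "ay": 0, "az": 0, "dx": 2.1, "dy": 0, "dz": 0.05, "hand": 1},
    {"ax": 0, "ay": 0, "az": 0, "dx": 2.5, "dy": 0, "dz": 0.05, "hand": 1},
    {"ax": 0, "ay": 0, "az": 0, "dx": 2.5, "dy": 0, "dz": 0.05, "hand": 1},
  ],
)

```text
clock: 5.4
eef_pos: [504.4, -219.5, 36.0]
tool_rot: [3.137, 0.006, 1.569]
force: [-0.4, -6.6, 10.5]
width: 0.1
gripper_force: 6.9
```

```bash
python3 - <<'E'
from cell import *
import cv2,pickle
s=read_state();print(s["eef_pos"],s["force"])
g=get_image("wrist");p=g["pixels"][...,::-1];cv2.imwrite("pics/w4.png",p);pickle.dump(g,open("wrist4.pkl","wb"))
E
```

```text
[ 504.41159229 -219.46614154   35.95368093] [-0.37585663 -6.61221514 10.47430787]
```

View pics/w4.png

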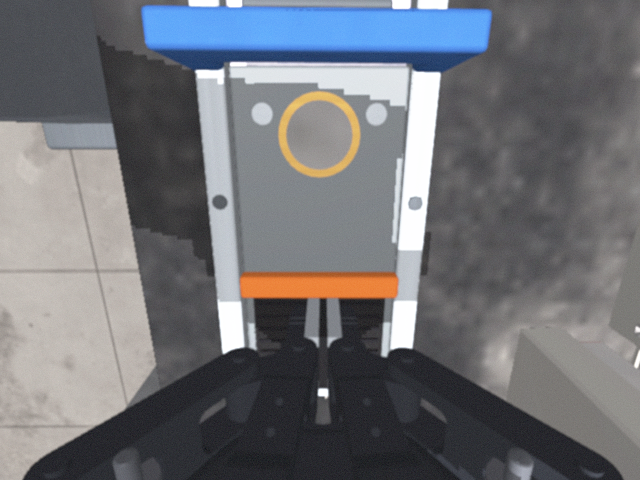

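The fingers now bear on the ridge at row 298 and the nose has just reached the bar at about row 65. The force suggests about 6.5 to 8 mm of press, so I'll back off a touch, press a little deeper and push on.

Request:
send_rows(
  series=[
    {"ax": 0, "ay": 0, "az": 0, "dx": -0.3, "dy": 0, "dz": 0.05, "hand": 1},
    {"ax": 0, "ay": 0, "az": 0, "dx": -0.5, "dy": -0.1, "dz": 0.1, "hand": 1},
    {"ax": 0, "ay": 0, "az": 0, "dx": -0.5, "dy": -0.1, "dz": 0.15, "hand": 1},
    {"ax": 0, "ay": 0, "az": 0, "dx": -0.2, "dy": -0.1, "dz": 0.15, "hand": 1},
    {"ax": 0, "ay": 0, "az": 0, "dx": 0.2, "dy": -0.1, "dz": 0.15, "hand": 1},
    {"ax": 0, "ay": 0, "az": 0, "dx": 0.5, "dy": -0.1, "dz": 0.15, "hand": 1},
    {"ax": 0, "ay": 0, "az": 0, "dx": 0.8, "dy": -0.1, "dz": 0.15, "hand": 1},
    {"ax": 0, "ay": 0, "az": 0, "dx": 0.8, "dy": -0.1, "dz": 0.15, "hand": 1},
  ],
)

```text
clock: 6.25
eef_pos: [504.0, -212.0, 34.7]
tool_rot: [3.136, 0.006, 1.568]
force: [0.9, -8.1, 11.3]
width: -0.1
gripper_force: 6.4
```

Request:
send_rows(
  series=[
    {"ax": 0, "ay": 0, "az": 0, "dx": 0.4, "dy": 0, "dz": 0, "hand": 1},
    {"ax": 0, "ay": 0, "az": 0, "dx": 0.8, "dy": 0, "dz": 0, "hand": 1},
    {"ax": 0, "ay": 0, "az": 0, "dx": 1.2, "dy": 0, "dz": 0, "hand": 1},
    {"ax": 0, "ay": 0, "az": 0, "dx": 1.6, "dy": 0, "dz": 0, "hand": 1},
    {"ax": 0, "ay": 0, "az": 0, "dx": 2, "dy": 0, "dz": 0, "hand": 1},
    {"ax": 0, "ay": 0, "az": 0, "dx": 2.4, "dy": 0, "dz": 0, "hand": 1},
    {"ax": 0, "ay": 0, "az": 0, "dx": 2.8, "dy": 0, "dz": 0, "hand": 1},
    {"ax": 0, "ay": 0, "az": 0, "dx": 3.2, "dy": 0, "dz": 0, "hand": 1},
    {"ax": 0, "ay": 0, "az": 0, "dx": 3.5, "dy": 0, "dz": 0, "hand": 1},
    {"ax": 0, "ay": 0, "az": 0, "dx": 3.5, "dy": 0, "dz": 0, "hand": 1},
  ],
)

```text
clock: 7.25
eef_pos: [503.7, -176.6, 34.5]
tool_rot: [3.137, 0.006, 1.568]
force: [0.1, -7.1, 11.7]
width: -0.3
gripper_force: 6.4
```

Request:
send_rows(
  series=[
    {"ax": 0, "ay": 0, "az": 0, "dx": 0.4, "dy": 0, "dz": 0, "hand": 1},
    {"ax": 0, "ay": 0, "az": 0, "dx": 0.8, "dy": 0, "dz": 0, "hand": 1},
    {"ax": 0, "ay": 0, "az": 0, "dx": 1.2, "dy": 0, "dz": 0, "hand": 1},
    {"ax": 0, "ay": 0, "az": 0, "dx": 1.6, "dy": 0, "dz": 0, "hand": 1},
    {"ax": 0, "ay": 0, "az": 0, "dx": 2, "dy": 0, "dz": 0, "hand": 1},
    {"ax": 0, "ay": 0, "az": 0, "dx": 2.4, "dy": 0, "dz": 0, "hand": 1},
    {"ax": 0, "ay": 0, "az": 0, "dx": 2.6, "dy": 0, "dz": 0, "hand": 1},
    {"ax": 0, "ay": 0, "az": 0, "dx": 2.8, "dy": 0, "dz": 0, "hand": 1},
    {"ax": 0, "ay": 0, "az": 0, "dx": 2.8, "dy": 0, "dz": 0, "hand": 1},
  ],
)

```text
clock: 8.15
eef_pos: [503.4, -149.0, 34.3]
tool_rot: [3.137, 0.006, 1.568]
force: [0.1, -9.1, 10.5]
width: -0.2
gripper_force: 8.4
```

Request:
send_rows(
  series=[
    {"ax": 0, "ay": 0, "az": 0, "dx": 0.2, "dy": 0, "dz": 0, "hand": 1},
    {"ax": 0, "ay": 0, "az": 0, "dx": 0.4, "dy": 0, "dz": 0, "hand": 1},
    {"ax": 0, "ay": 0, "az": 0, "dx": 0.6, "dy": 0, "dz": 0, "hand": 1},
    {"ax": 0, "ay": 0, "az": 0, "dx": 0.8, "dy": 0, "dz": 0, "hand": 1},
    {"ax": 0, "ay": 0, "az": 0, "dx": 0.8, "dy": 0, "dz": 0, "hand": 1},
  ],
)

```text
clock: 8.65
eef_pos: [503.4, -143.5, 34.4]
tool_rot: [3.137, 0.008, 1.566]
force: [-0.9, -14.0, 10.9]
width: 0.3
gripper_force: 9.4
```

Request:
send_rows(
  series=[
    {"ax": 0, "ay": 0, "az": 0, "dx": 0.3, "dy": 0, "dz": 0, "hand": 1},
    {"ax": 0, "ay": 0, "az": 0, "dx": 0.6, "dy": 0, "dz": 0, "hand": 1},
    {"ax": 0, "ay": 0, "az": 0, "dx": 0.6, "dy": 0, "dz": 0, "hand": 1},
    {"ax": 0, "ay": 0, "az": 0, "dx": 0.6, "dy": 0, "dz": 0, "hand": 1},
  ],
)

```text
clock: 9.05
eef_pos: [503.2, -143.1, 34.6]
tool_rot: [3.137, 0.014, 1.561]
force: [0.4, -25.4, 10.8]
width: 0.3
gripper_force: 15.2
```

```bash
python3 - <<'E'
from cell import *
import cv2,pickle
g=get_image("wrist");pickle.dump(g,open("wrist5.pkl","wb"))
a=g["pixels"][...,::-1]
g=get_image("scene");c=cv2.resize(g["pixels"][190:255,305:400,::-1],(640,438),interpolation=cv2.INTER_CUBIC)
import numpy as np
p=np.vstack([a,c]);p=cv2.resize(p,None,fx=.65,fy=.65);print(p.shape);cv2.imwrite("pics/w5.png",p)
E
```

```text
(597, 416, 3)
```

View pics/w5.png

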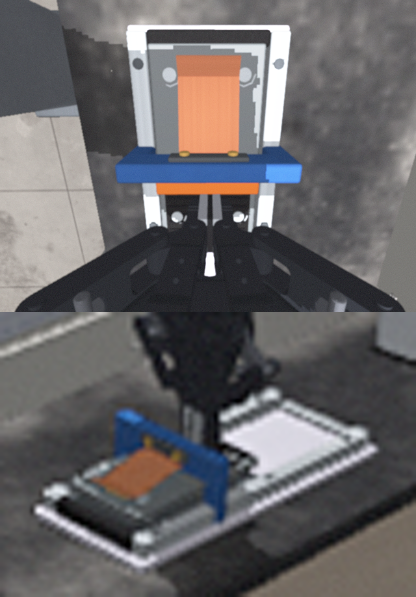

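The carriage is home: it stalls with 25 N on the fingers, and the nose is at the black stop with the leaf riding on the platen. Next I ease the push, lift, back away a little and go up.

Request:
send_rows(
  series=[
    {"ax": 0, "ay": 0, "az": 0, "dx": -0.5, "dy": 0, "dz": 0, "hand": 1},
    {"ax": 0, "ay": 0, "az": 0, "dx": -1.0, "dy": 0, "dz": 0, "hand": 1},
    {"ax": 0, "ay": 0, "az": 0, "dx": -1.1, "dy": 0, "dz": -0.2, "hand": 1},
    {"ax": 0, "ay": 0, "az": 0, "dx": -1.2, "dy": 0, "dz": -0.5, "hand": 1},
    {"ax": 0, "ay": 0, "az": 0, "dx": -1.4, "dy": 0, "dz": -0.9, "hand": 1},
    {"ax": 0, "ay": 0, "az": 0, "dx": -1.7, "dy": 0, "dz": -1.4, "hand": 1},
    {"ax": 0, "ay": 0, "az": 0, "dx": -2.0, "dy": 0, "dz": -2.2, "hand": 1},
    {"ax": 0, "ay": 0, "az": 0, "dx": -2.2, "dy": 0, "dz": -4, "hand": 1},
    {"ax": 0, "ay": 0, "az": 0, "dx": -2.5, "dy": 0, "dz": -7, "hand": 1},
    {"ax": 0, "ay": 0, "az": 0, "dx": -3, "dy": 0, "dz": -10, "hand": 1},
  ],
)

```text
clock: 10.15
eef_pos: [501.0, -160.0, 133.5]
tool_rot: [-3.14, -0.001, 1.572]
force: [0.9, -0.1, 0.4]
width: -0.1
gripper_force: 0.0
```

Request:
send_rows(
  series=[
    {"ax": 0, "ay": 0, "az": 0, "dx": -1, "dy": 0, "dz": -2, "hand": 1},
    {"ax": 0, "ay": 0, "az": 0, "dx": -2, "dy": 0, "dz": -5, "hand": 1},
    {"ax": 0, "ay": 0, "az": 0, "dx": -3, "dy": -1, "dz": -7, "hand": 1},
    {"ax": 0, "ay": 0, "az": 0, "dx": -3, "dy": -1, "dz": -8, "hand": 1},
    {"ax": 0, "ay": 0, "az": 0, "dx": -3, "dy": -1, "dz": -8, "hand": 1},
    {"ax": 0, "ay": 0, "az": 0, "dx": -3, "dy": -1, "dz": -8, "hand": 1},
  ],
)

```text
clock: 10.75
eef_pos: [491.5, -189.5, 212.0]
tool_rot: [-3.141, -0.001, 1.572]
force: [-0.1, -0.4, -0.7]
width: -0.3
gripper_force: 0.0
```

```bash
python3 - <<'E'
from cell import *
import cv2,pickle
g=get_image("wrist");pickle.dump(g,open("wrist6.pkl","wb"));cv2.imwrite("pics/w6.png",g["pixels"][...,::-1])
print(read_state()["force"],-g["R"].T@g["t"])
E
```

```text
[-1.03264229  0.02036162 -0.27932127] [ 491.4500369  -112.09326182  355.64761641]
```

View pics/w6.png

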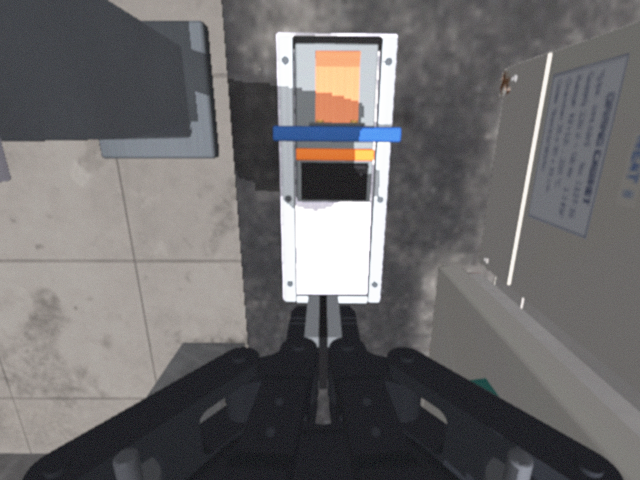

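The carriage is under the bar with the leaf lying on it. The nose edge is at row 44 next to the black stop, the bar's top is at rows 127–141, and the ridge's rear edge is at row 161. I'll check the distances.

```bash
python3 - <<'E'
from h import *
g=pickle.load(open("wrist6.pkl","rb"))
b=ray(g,337,134,60)[1]
for n,p in dict(nose=(337,44,38.5),rear=(335,201,38.5),ridgerear=(335,161,46.5),stop=(337,37,22)).items(): print(n,ray(g,*p)[1]-b)
print([int(x) for x in g["pixels"][34:50,310].sum(1)])
E
```

```text
nose 69.63785255230366
rear -59.081856489449024
ridgerear -22.405564417634167
stop 78.53865768613304
[584, 483, 291, 169, 135, 157, 155, 157, 238, 395, 553, 623, 638, 635, 632, 637]
```

```bash
python3 -c "
from cell import *
print(finish_job())"
```

```text
the job is handed in; nothing more can be done
None
```

The job is handed in: the carriage is home against the end stop (nose measured at +69.6 mm, target +70), the platen is let go under the bar and leaf, and the arm is clear; no verdict was returned, and the 4–8 mm platen travel and leaf lift were judged only from the pictures.

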